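# Push the sample sled under the photometer's spring lid

### The job

Load the photometer: press its long side pedal down with one fingertip to hold the spring-closed lid open, and meanwhile push the grey sample sled along the runway with the other fingertip, under the lid and fully home against the stop. Then come away so that the lid springs shut into the sled's groove. Only push the sled, never pinch or lift it, and leave the other things on the bench alone.

Things in the scene. Friction and masses are not known exactly. Their poses are not given: they have to be found in the camera images.
- port: fixed blue photometer with a loading runway. Origin: on the bench, on the runway's centre line, under the lid's front lip; x runs along the runway into the case (push direction), y to the pedal's side. Runway floor 6 mm above the bench; two rails 49 mm apart, 5.5 mm thick, tops 16 mm above the bench, x -150 to 40. Blue case from x = 42 on, y -70 to 110, 75 mm high, with a tunnel for the sled.
- stop (a point): centre of the stop face inside the tunnel, 58 mm along the port's x, 20 mm above the bench. The sled is home when its front touches this: sled origin then at x = 12 mm of the port, groove under the lip, rear face at x = -34 mm.
- lip (a point): middle of the lower edge of the lid's front lip (6 mm thick; port y -19 to 0). Shut, it hangs to 25 mm above the bench and blocks the sled; pushing it along x does not open it. The dark steel lid above covers port x -4 to 40, y -19 to 38 mm, top at 48 mm; fully raised it reaches 85 mm. Lid and pedal rock as one part about a line along the port's x, at y = 38, 29.5 mm above the bench.
- lid (a joint): angle of lid and pedal (rad): 0 shut, grows as the pedal is pressed down and the lid rises, stop at 0.8. A spring always closes it: about 5 N on the pedal's middle starts it, about 9 N holds it fully open. From 0.45 up the sled passes freely under the lip.
- pedal (a point): middle of the pedal's top face, 30 mm out from the hinge line. Flat strip on the port's +y side, 180 mm along x (-185 to -5), from 2 to 57 mm out from the hinge, 4 mm thick. Shut it slopes up outward by 0.35 rad; level at joint 0.35. Press it anywhere; a fingertip can slide along it. At joint 0.6 this point is about 24 mm above the bench: over the rails, below the sled's top (38 mm).
- sled: loose grey plastic sample sled on the runway, about 200 g, 92 long (x), 44 wide (y), 32 mm high; origin under its centre, x towards the case. A groove 18 mm wide, 16 mm deep crosses its top from x = -20 to -2 mm; behind it a full-height block, x -46 to -20, whose flat rear face (x = -46) is pushed. It starts 72 to 107 mm short of home, between the rails.
- vial: small amber vial with white cap, 24 mm diameter, 45 mm tall; origin under its centre (bystander)
- weigh_cup: small white ceramic weighing cup, 44 mm diameter, 35 mm tall; origin under its centre (bystander)
- cuvette_box: closed white plastic box, 60 x 45 x 25 mm; origin under its centre (bystander)
- reagent: white plastic bottle, 68 mm diameter, 130 mm tall; origin under its centre (bystander)
- beaker_a: glass beaker, 70 mm diameter, 90 mm tall; origin under its centre (bystander)
- beaker_b: glass beaker, 60 mm diameter, 70 mm tall; origin under its centre (bystander)
- spatula: lab spatula lying flat, 180 mm long (bystander)
There are look-alikes about, which are no part of the job. What is meant by the sled is not green or yellow, and is the larger of those in its own colour.

How it is judged:
By the outcome, as a careful person would: the job done as asked, in the order asked, and still so for the second after the job is handed in, with the robot touching nothing.
It also fails if it takes over 43 s, if anything falls off the work surface, if the arm or the gripper's body presses on something with over 40 N, if the wrist force passes 120 N, or if a joint passes its speed limit or range.

### The arm

A 6-joint arm with a two-finger parallel gripper is mounted at the origin on the work surface. World frame = base frame: x ahead of the robot, y to its left, z up, the work surface at z = 0. Lengths are in m, angles in degrees, forces in N, time in s.
With the tool pointing down it reaches from about 0.275 to 0.85 m from the base axis. Payload 5.2 kg.
Tool frame: the origin (TCP) lies at the very end of the fingers, on their centre line; the grasp point (between the pads) lies 19 mm behind it; y points along the fingers, x is the direction in which the jaws open and shut, and the axes are right-handed (so a half turn about y gives the same grasp; the last joint's range is limited). The gripper opens to 85 mm and grips with 20 to 120 N. Pads are 22 mm wide; open, the fingers measure 114 mm over their backs; the gripper's body (76 mm by 85 mm) begins 54 mm behind the grasp point. The pads swing forward as they close: fully open they stand 13 mm farther back than shut.
Start: joints at [55.302, 14.817, 87.949, -0, 77.235, -11.62], TCP at [0.216, 0.506, 0.231] pointing down, gripper open.
Joint ranges: [-179.93, 179.93], [-52.35, 119.4], [10.71, 147.94], [-69.91, 249.91], [12.55, 155.21], [-178.61, 178.61]. Speed limits (degrees/s): [147.25, 147.25, 180, 180, 180, 180].

### API

Orientations are given as a 3x3 rotation matrix whose columns are the frame's x, y, z axes.
In Python, from cell import get_state, snapshot, hand_in gives the robot as it stands.
- The arm moves only by the tool step_arm, never from a script. Its argument "plan" is a list of rows, each an object with "rotation": the turn, a rotation vector about the tool's x, y, z in rad, a list of three; "xyz": the shift along the tool's x, y, z in cm, a list of three; "claw": the opening, from 0 (shut) to 1 (fully open). In form: [{"rotation": [rx, ry, rz], "xyz": [x, y, z], "claw": claw}, ...]. A call has 1 to 20 rows; each row is the pose to reach, as a shift and turn from the pose measured when the call began, along the tool's axes at that moment; what a row does not reach only later rows make up. A row lasts 1/8 s, in which the tool goes at most 62.5 mm and 10.7 degrees, less where a joint would pass 70% of its speed; a pose out of reach is approached as far as the arm can. A call with a gripper value outside its range is refused whole. The fingers move at their own pace and stop on an object; "squeeze" is the grip in N (left out, the last holds). Time passes only in rows, so rows that repeat a pose let the fingers close. It gives the time, the measured TCP pose, the force and the opening at its end, in the units of the state.
- get_state(): the state, without advancing time (a new reading comes with each control period).
- snapshot(name): name is "side" or "top" or "wrist"; returns a dict with "color" (384x512x3 uint8, red, green, blue), "z_map" (384x512 float32, m along the optical axis (not along the pixel's ray), 0 where there is no reading), "fx", "fy", "cx", "cy" (pixels), "rvec" (rotation vector, rad) and "tvec" (3), from world to camera coordinates, as OpenCV has them. Camera axes: x right, y down, z forward; pixel columns grow to the right and rows downward; lengths in m; the calibration is good to about 2 mm. A picture is of the moment at which its call begins.
- hand_in(): hands the job in, once; it reports no verdict.
The state is a dict: "time_s": time; "qpos": joint angles; "qvel": joint speeds; "effort": joint torques, N m; "eef_pos": TCP position; "tcp_rot": TCP orientation; "wrist_force": force on the tool from outside, world axes, zero at the start; "torque": the same for the moment, N m; "gripper_width": opening from 0.0 (shut) to 1.0 (fully open).
Only numpy, scipy, OpenCV 4.12 (cv2) and the standard library are available. Lean on these libraries where they do the work, as an engineer would, in place of code of your own. Each camera call takes 0.05 s, during which the arm holds its last target. There are 200 camera calls.

## Working session

There is one attempt and no reset: what is moved stays moved. The work goes in short steps, Python scripts to look and compute and a tool call to move; the robot and the scene stay as the last step left them, time stands still between calls to the robot, and variables do not carry over. Pictures are saved under pics/ and viewed, about 8 in all and at most 12, crops included, and the job is handed in when it is done.

Besides the shell and the picture viewer there is one more tool, called after ">>>" by a JSON object that holds its "name" and its "arguments". step_arm: Moves the arm, as the interface text tells. Its arguments: {"type":"object","properties":{"plan":{"type":"array","items":{"type":"object","properties":{"rotation":{"type":"array","items":{"type":"number"}},"xyz":{"type":"array","items":{"type":"number"}},"claw":{"type":"number"}}}},"squeeze":{"type":"number"}},"required":["plan"]}

```bash
mkdir -p pics
cat > h.py <<'E'
import numpy as np, cv2
from cell import get_state, snapshot, hand_in
def snap(n,name):
    s=snapshot(n); cv2.imwrite(f'pics/{name}.png',s['color'][...,::-1]); np.savez(f'pics/{name}.npz',**s); return s
def load(name): return dict(np.load(f'pics/{name}.npz'))
def cloud(s):
    R,_=cv2.Rodrigues(s['rvec']); v,u=np.mgrid[:384,:512]; z=s['z_map']
    P=np.stack([(u-s['cx'])/s['fx']*z,(v-s['cy'])/s['fy']*z,z],-1)
    return (P-s['tvec'].ravel())@R   # world
E
python3 -c "
from h import *
for n in ('top','side'):
    s=snap(n,n+'0'); 
    R=cv2.Rodrigues(s['rvec'])[0]; print(n,-R.T@s['tvec'].ravel(),R[2])
a=np.hstack([cv2.imread('pics/top0.png'),cv2.imread('pics/side0.png')]); 
st=get_state(); print(st)"
```

```text
top [0.41238901 0.01517983 1.48631703] [ 0.08779803 -0.00711382 -0.99611289]
side [ 0.15822877 -1.18334483  0.90922518] [ 0.26345596  0.78633417 -0.55881082]
{'time_s': 0.1, 'qpos': array([ 5.52995413e+01,  1.48545089e+01,  8.80056822e+01,  1.41164069e-03,
        7.72349405e+01, -1.16189215e+01]), 'qvel': array([ 0.03866616, -0.16358929, -0.12907815,  0.08650097, -0.04206213,
       -0.03106218]), 'effort': array([ 1.44296362e-03, -4.46965814e+01, -2.91251618e+01, -3.72640970e-04,
        6.17572776e-03,  2.79056906e-05]), 'eef_pos': array([0.21530764, 0.50558308, 0.2305571 ]), 'tcp_rot': array([[ 3.92044941e-01, -9.64974852e-04, -9.19945560e-01],
       [ 9.19944637e-01, -1.35136811e-03,  3.92045965e-01],
       [-1.62149959e-03, -9.99998621e-01,  3.57926409e-04]]), 'wrist_force': array([0.02266898, 0.02824013, 0.85910546]), 'torque': array([-0.02756191,  0.00777821, -0.00101703]), 'gripper_width': 0.9973333006769853}
```

View pics/top0.png

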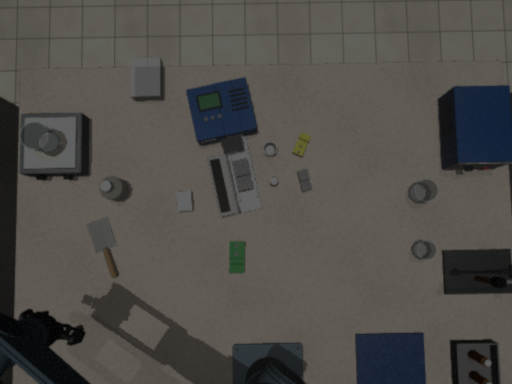

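View pics/side0.png

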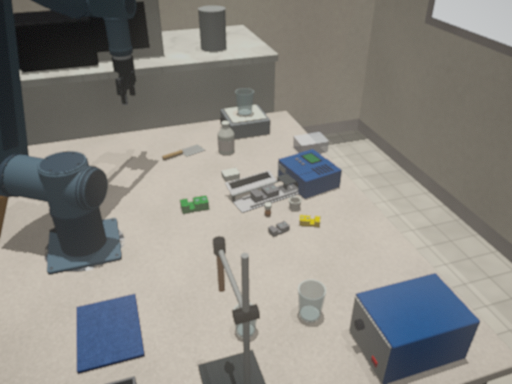

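The top view shows the blue case at about (222,110) and the runway from (248,210) to (233,140). The sled is on it at about (243,175), and the dark pedal is left of it at (220,187). The side view agrees, and the green, yellow and small grey pieces are decoys. Next I measure the port frame.

```bash
python3 -c "
from h import *
s=load('top0'); W=cloud(s); c=s['color']
im=c[70:225,175:330,::-1]; cv2.imwrite('pics/crop.png',cv2.resize(im,None,fx=5,fy=3.8*5/3.8,interpolation=cv2.INTER_CUBIC)[:600*2:1][:,:])
im2=cv2.resize(c[125:220,195:320,::-1],None,fx=6,fy=6,interpolation=cv2.INTER_CUBIC); cv2.imwrite('pics/crop.png',np.clip(im2*1.6,0,255).astype(np.uint8))
hsv=cv2.cvtColor(c,cv2.COLOR_RGB2HSV)
reg=np.zeros(c.shape[:2],bool); reg[70:220,180:265]=1
# case top
m=reg&(abs(W[...,2]-.075)<.006)&(hsv[...,0]>100)&(hsv[...,0]<130)
p=W[m][:,:2].astype(np.float32); r=cv2.minAreaRect(p); print('case top',r,m.sum()); print(cv2.boxPoints(r))
# dark strip
m=reg&(c.max(-1)<60)&(W[...,2]<.06); m[:153]=0
p=W[m]; r=cv2.minAreaRect(p[:,:2].astype(np.float32)); print('pedal',r,m.sum(),p[:,2].min(),p[:,2].max()); print(cv2.boxPoints(r))
"
```

```text
case top ((0.7893502116203308, 0.12006787955760956), (0.15968094766139984, 0.1796221137046814), 11.398366928100586) 2743
[[0.6933351  0.19232875]
 [0.72883373 0.01624936]
 [0.8853653  0.04780701]
 [0.8498667  0.2238864 ]]
pedal ((0.5640771389007568, 0.11478640884160995), (0.15171001851558685, 0.20763102173805237), 58.76325988769531) 594 -0.0027434006733824882 0.058571892498275296
[[ 0.43597504  0.10376413]
 [ 0.61350614 -0.00390821]
 [ 0.6921792   0.12580869]
 [ 0.51464814  0.23348102]]
```

View pics/crop.png

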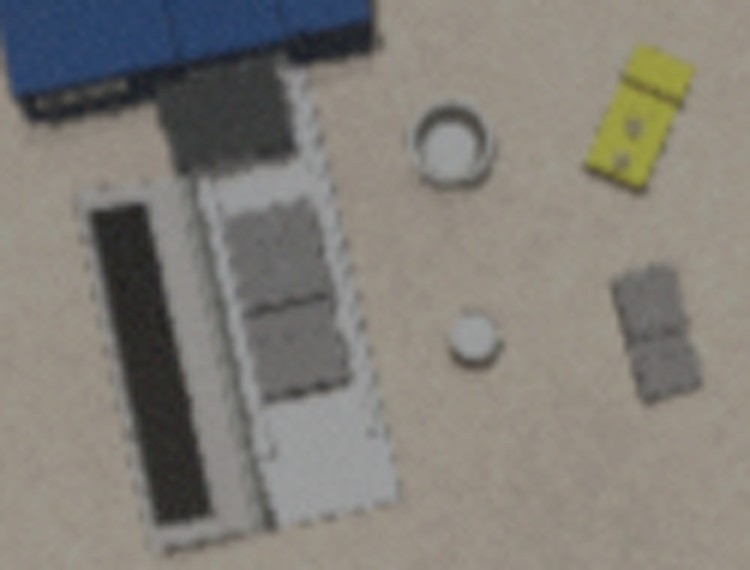

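```bash
cat >> h.py <<'E'
YAW=np.radians(11.4); O=np.array([.6738,.0763,0])
B=np.array([[np.cos(YAW),-np.sin(YAW),0],[np.sin(YAW),np.cos(YAW),0],[0,0,1]])
toport=lambda p:(np.asarray(p)-O)@B
toworld=lambda q:O+B@np.asarray(q)
E
python3 -c "
from h import *
s=load('top0'); W=cloud(s); c=s['color'].astype(int); Q=toport(W)*1e3
hsv=cv2.cvtColor(s['color'],cv2.COLOR_RGB2HSV)
box=(Q[...,0]>-170)&(Q[...,0]<-8)&(abs(Q[...,1])<25)
m=box&(abs(Q[...,2]-38)<6)
q=Q[m]; r=cv2.minAreaRect(q[:,:2].astype(np.float32)); print('sled top(z)',r,m.sum(),np.median(q[:,2])); print(np.percentile(q,[1,50,99],axis=0).round(1))
# height profile along y across x in -100..-40, colour too
for y in range(-50,110,6):
    k=(abs(Q[...,0]+130)<14)&(abs(Q[...,1]-y)<3)
    print(y,k.sum(),np.median(Q[k],0).round(1),np.median(c[k],0))
for x in range(-205,60,8):
    k=(abs(Q[...,1]-66)<4)&(abs(Q[...,0]-x)<4); k2=(abs(Q[...,1])<5)&(abs(Q[...,0]-x)<4)
    print(x,'pedal',np.median(Q[k][:,2]).round(1),np.median(c[k],0),'| run',np.median(Q[k2][:,2]).round(1),np.median(c[k2],0))
"
```

```text
sled top(z) ((-75.31839752197266, 0.91656494140625), (43.91448974609375, 92.18782043457031), 89.84331512451172) 350 37.82541209672105
[[-120.9  -20.7   32.3]
 [ -66.9    1.2   37.8]
 [ -29.9   22.5   43.3]]
-50 16 [-130.1  -49.9   -1. ] [95.  91.  83.5]
-44 18 [-128.9  -44.2    0.9] [95. 91. 85.]
-38 17 [-130.1  -37.8    0.6] [93. 90. 84.]
-32 18 [-130.2  -32.     6.2] [90.5 90.  89.5]
-26 17 [-129.9  -26.2   16.2] [95. 95. 95.]
-20 21 [-130.1  -20.     6.7] [95. 96. 96.]
-14 20 [-127.3  -13.9    8.9] [95.  95.5 95.5]
-8 21 [-127.1   -7.9    6.5] [95. 95. 95.]
-2 21 [-129.2   -2.     7. ] [95. 96. 96.]
4 20 [-128.5    4.1    7.4] [95. 96. 97.]
10 21 [-128.4   10.1    8.4] [96. 96. 96.]
16 20 [-129.    15.9    7.7] [95. 96. 96.]
22 22 [-129.1   22.     7.6] [90. 90. 90.]
28 18 [-130.1   28.    15.4] [91.  91.5 92. ]
34 21 [-130.2   34.2   28.6] [69. 69. 67.]
40 18 [-128.6   40.1   34.1] [81.  80.  78.5]
46 18 [-129.5   45.9   35.2] [89. 88. 86.]
52 19 [-129.9   51.9   36.8] [88. 87. 85.]
58 22 [-130.    58.3   41.2] [46.5 45.  44. ]
64 18 [-130.    64.1   42.7] [29. 27. 27.]
70 20 [-1
[... 1487 characters left out ...]
43.2 [25. 25. 23.] | run 39.1 [68. 67. 67.]
-29 pedal 42.9 [27. 25. 26.] | run 39.6 [74. 72. 72.]
-21 pedal 42.5 [27. 25. 25.] | run 8.2 [88. 89. 89.]
-13 pedal 41.9 [61.5 59.5 59.5] | run 8.4 [94. 95. 96.]
-5 pedal 41.4 [89. 87. 86.] | run 5.7 [87. 86. 85.]
3 pedal 2.5 [93. 90. 85.] | run 44.7 [38.  39.5 39. ]
11 pedal 1.5 [92. 88. 81.] | run 47.2 [36.5 38.  37.5]
19 pedal -1.8 [93. 88. 82.] | run 48.1 [36. 37. 37.]
27 pedal -0.3 [93. 88. 82.] | run 48.7 [37. 37. 38.]
35 pedal -2.2 [87. 83. 77.] | run 47.9 [36.  36.5 37. ]
43 pedal 43.4 [34.5 38.  41.5] | run 64.4 [25.  29.  35.5]
51 pedal 75.3 [27. 42. 65.] | run 72.7 [29.  41.  64.5]
59 pedal 74.7 [27.5 42.  66. ] | run 75.8 [28. 41. 64.]
```

```bash
cat >> h.py <<'E'
def move(q,turn=True):
    "shift (cm, tool axes) and turn taking the TCP to port point q (mm), tool x along port +y, tool y down"
    from scipy.spatial.transform import Rotation as Ro
    s=get_state(); R=s['tcp_rot']; T=np.stack([B[:,1],-B[:,2],np.cross(B[:,1],-B[:,2])],1)
    print('t',s['time_s'],'now port mm',(toport(s['eef_pos'])*1e3).round(1),'F port',(s['wrist_force']@B).round(1),'w',round(s['gripper_width'],3))
    print('xyz',((toworld(np.array(q)/1e3)-s['eef_pos'])@R*100).round(2),'rot',Ro.from_matrix(R.T@T).as_rotvec().round(3))
E
python3 -c "
from h import *
move([-142,37,200]);move([-142,37,100])"
```

```text
t 0.1 now port mm [-364.6  511.4  230.6] F port [0.  0.  0.9] w 0.997
xyz [-26.5    3.08 -45.21] rot [-0.001 -0.602 -0.001]
t 0.1 now port mm [-364.6  511.4  230.6] F port [0.  0.  0.9] w 0.997
xyz [-26.48  13.08 -45.21] rot [-0.001 -0.602 -0.001]
```

>>> {"name": "step_arm", "arguments": {"plan": [{"rotation": [0, -0.15, 0], "xyz": [-2.65, 0.3, -4.5], "claw": 0.7}, {"rotation": [0, -0.3, 0], "xyz": [-5.3, 0.6, -9], "claw": 0.7}, {"rotation": [0, -0.45, 0], "xyz": [-7.95, 0.9, -13.5], "claw": 0.7}, {"rotation": [0, -0.6, 0], "xyz": [-10.6, 1.2, -18], "claw": 0.7}, {"rotation": [0, -0.602, 0], "xyz": [-13.2, 1.5, -22.5], "claw": 0.7}, {"rotation": [0, -0.602, 0], "xyz": [-15.9, 1.8, -27], "claw": 0.7}, {"rotation": [0, -0.602, 0], "xyz": [-18.5, 2.1, -31.6], "claw": 0.7}, {"rotation": [0, -0.602, 0], "xyz": [-21.2, 2.4, -36.1], "claw": 0.7}, {"rotation": [0, -0.602, 0], "xyz": [-23.9, 2.7, -40.7], "claw": 0.7}, {"rotation": [0, -0.602, 0], "xyz": [-26.5, 3.1, -45.2], "claw": 0.7}, {"rotation": [0, -0.602, 0], "xyz": [-26.5, 8, -45.2], "claw": 0.7}, {"rotation": [0, -0.602, 0], "xyz": [-26.5, 13, -45.2], "claw": 0.7}, {"rotation": [0, -0.602, 0], "xyz": [-26.5, 13, -45.2], "claw": 0.7}, {"rotation": [0, -0.602, 0], "xyz": [-26.5, 13, -45.2], "claw": 0.7}]}}

```text
time_s: 1.85
eef_pos: [0.528, 0.0845, 0.1022]
tcp_rot: [[-0.198, 0.001, -0.98], [0.98, -0.001, -0.198], [-0.002, -1.0, -0.0]]
wrist_force: [0.3, 0.2, -0.1]
gripper_width: 0.7
```

```bash
python3 -c "
from h import *
move([-142,37,60])
a=snap('wrist','w1')['color']; b=snap('side','s1')['color']
x=cv2.resize(b[140:230,200:360],(640,360),interpolation=cv2.INTER_CUBIC)
cv2.imwrite('pics/c1.png',np.vstack([cv2.resize(a,(320,240)),cv2.resize(x,(320,180))])[...,::-1])
s=load('w1'); Q=toport(cloud(s))*1e3
"
```

```text
t 1.85 now port mm [-141.3   36.9  102.2] F port [ 0.4  0.2 -0.1] w 0.7
xyz [0.02 4.22 0.07] rot [ 0.     0.001 -0.002]
```

View pics/w1.png

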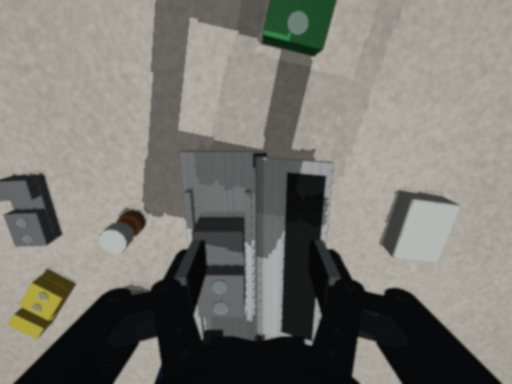

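The wrist view shows the left finger (200,270) over the runway line behind the sled and the right finger (318,270) over the pedal. I descend and watch the force.

>>> {"name": "step_arm", "arguments": {"plan": [{"rotation": [0, 0, 0], "xyz": [0, 2, 0], "claw": 0.7}, {"rotation": [0, 0, 0], "xyz": [0, 4, 0], "claw": 0.7}, {"rotation": [0, 0, 0], "xyz": [0, 5, 0], "claw": 0.7}, {"rotation": [0, 0, 0], "xyz": [0, 6, 0], "claw": 0.7}, {"rotation": [0, 0, 0], "xyz": [0, 6.5, 0], "claw": 0.7}, {"rotation": [0, 0, 0], "xyz": [0, 6.5, 0], "claw": 0.7}, {"rotation": [0, 0, 0], "xyz": [0, 6.5, 0], "claw": 0.7}]}}

```text
time_s: 2.82
eef_pos: [0.5294, 0.0844, 0.0388]
tcp_rot: [[-0.198, 0.004, -0.98], [0.98, -0.002, -0.198], [-0.003, -1.0, -0.004]]
wrist_force: [-1.1, -0.6, 4.4]
gripper_width: 0.699
```

```bash
cat >> h.py <<'E'
def heights(name):
    "lid edge height and tips from a fresh side/top view"
    s=snap('top',name+'t'); Q=toport(cloud(s))*1e3
    for lab,x0,x1,y0,y1 in (('lid inner',5,35,-30,20),('lid mid',5,35,0,30),('pedal fwd',-80,-20,60,80)):
        k=(Q[...,0]>x0)&(Q[...,0]<x1)&(Q[...,1]>y0)&(Q[...,1]<y1); print(lab,np.percentile(Q[k][:,2],[10,50,90,97]).round(1))
    k=(Q[...,0]>-125)&(Q[...,0]<0)&(abs(Q[...,1])<18)&(abs(Q[...,2]-38)<5); print('sled x1..x99',np.percentile(Q[k][:,0],[2,98]).round(1),k.sum())
E
python3 -c "
from h import *
move([-142,37,25]); heights('d1'); snap('side','d1s'); snap('wrist','d1w')
"
```

```text
t 2.825 now port mm [-139.9   36.5   38.8] F port [-1.2 -0.3  4.4] w 0.699
xyz [0.05 1.38 0.21] rot [ 0.004  0.001 -0.003]
lid inner [11.6 46.9 51.4 52.7]
lid mid [44.6 48.1 51.9 53. ]
pedal fwd [39.7 45.  50.5 52.6]
sled x1..x99 [-54.8  -2.3] 93
```

>>> {"name": "step_arm", "arguments": {"plan": [{"rotation": [0, 0, 0], "xyz": [0, 0.5, 0.2], "claw": 0.7}, {"rotation": [0, 0, 0], "xyz": [0, 1, 0.2], "claw": 0.7}, {"rotation": [0, 0, 0], "xyz": [0, 1.5, 0.2], "claw": 0.7}, {"rotation": [0, 0, 0], "xyz": [0, 2, 0.2], "claw": 0.7}, {"rotation": [0, 0, 0], "xyz": [0, 2.1, 0.2], "claw": 0.7}, {"rotation": [0, 0, 0], "xyz": [0, 2.1, 0.2], "claw": 0.7}]}}

```text
time_s: 3.72
eef_pos: [0.5283, 0.0843, 0.0181]
tcp_rot: [[-0.198, 0.006, -0.98], [0.98, -0.001, -0.198], [-0.002, -1.0, -0.006]]
wrist_force: [-0.1, 1.1, 7.5]
gripper_width: 0.702
```

```bash
python3 -c "
from h import *
move([-142,37,17]); heights('d2'); a=snap('side','d2s')['color']; b=snap('wrist','d2w')['color']
cv2.imwrite('pics/c2.png',np.vstack([cv2.resize(a[150:220,210:350],(640,320),interpolation=cv2.INTER_CUBIC),b[180:384:,:][:, :][:,:] if 0 else cv2.resize(b[150:],(560,256))[:, :560].repeat(1,0) if 0 else cv2.copyMakeBorder(b[150:],0,0,64,64,cv2.BORDER_CONSTANT)])[...,::-1])
"
```

```text
t 3.725 now port mm [-141.    36.6   18.1] F port [0.1 1.1 7.5] w 0.702
xyz [0.04 0.11 0.1 ] rot [ 0.006  0.    -0.002]
lid inner [ 3.3 12.9 75.6 78.4]
lid mid [55.6 67.5 77.3 79. ]
pedal fwd [18.4 23.5 26.7 28.9]
sled x1..x99 [-65.8 -29.9] 121
```

View pics/c2.png

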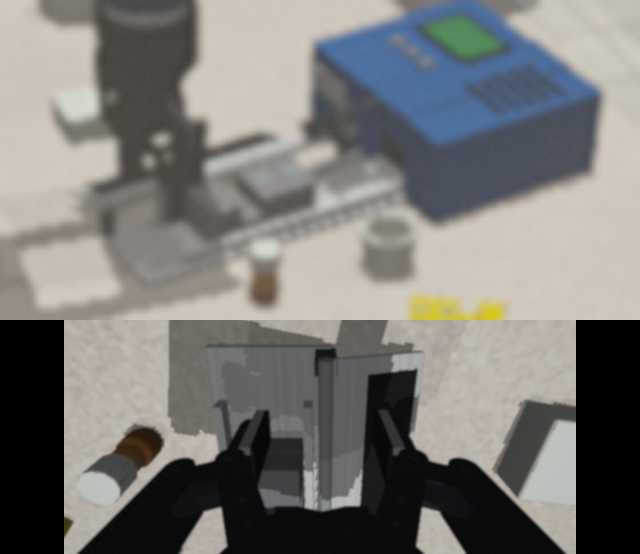

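Joint is about 0.60: the pedal is down to 23 mm and the lid is up. The sled front is still at x = -30. A projection check will show where the fingertip sits laterally and behind the sled.

```bash
python3 -c "
from h import *
s=load('d2w'); K=np.array([[s['fx'],0,s['cx']],[0,s['fy'],s['cy']],[0,0,1.]])
for q in ((-141,6.6,24),(-152,6.6,24),(-130,6.6,24),(-152,-8,24),(-152,66.4,24),(-152,81,24),(-121,-22,38),(-121,22,38),(-121,22,6),(-150,24.5,16)):
    p=cv2.projectPoints(toworld(np.array(q)/1e3)[None],s['rvec'],s['tvec'],K,None)[0].ravel(); print(q,p.round(),'in c2',(p+[64,170]).round())
R=cv2.Rodrigues(s['rvec'])[0]; print(toport(-R.T@s['tvec'].ravel())*1e3)
cv2.imwrite('pics/c3.png',np.clip(2.*cv2.resize(s['color'][190:345,180:350,::-1],None,fx=4,fy=3.8,interpolation=cv2.INTER_CUBIC),0,255).astype(np.uint8))
"
```

```text
(-141, 6.6, 24) [205. 252.] in c2 [269. 422.]
(-152, 6.6, 24) [204. 235.] in c2 [268. 405.]
(-130, 6.6, 24) [206. 268.] in c2 [270. 438.]
(-152, -8, 24) [178. 235.] in c2 [242. 405.]
(-152, 66.4, 24) [309. 235.] in c2 [373. 405.]
(-152, 81, 24) [335. 235.] in c2 [399. 405.]
(-121, -22, 38) [152. 297.] in c2 [216. 467.]
(-121, 22, 38) [231. 297.] in c2 [295. 467.]
(-121, 22, 6) [235. 264.] in c2 [299. 434.]
(-150, 24.5, 16) [237. 232.] in c2 [301. 402.]
[-225.60172636   37.03495038  161.03765065]
```

View pics/c3.png

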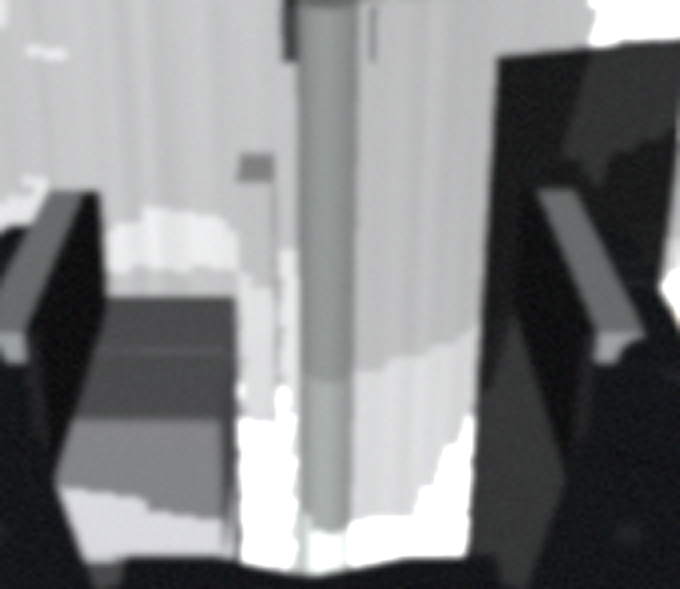

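The fingertip is about where I predicted, with its inner face at y ≈ 6.6 and its front at about x = -130, behind the sled. Next I push most of the way while holding the pedal down.

>>> {"name": "step_arm", "arguments": {"plan": [{"rotation": [0, 0, 0], "xyz": [-0.15, 0.2, -0.4], "claw": 0.7}, {"rotation": [0, 0, 0], "xyz": [-0.3, 0.2, -0.8], "claw": 0.7}, {"rotation": [0, 0, 0], "xyz": [-0.3, 0.2, -1.4], "claw": 0.7}, {"rotation": [0, 0, 0], "xyz": [-0.3, 0.2, -2.0], "claw": 0.7}, {"rotation": [0, 0, 0], "xyz": [-0.3, 0.2, -2.6], "claw": 0.7}, {"rotation": [0, 0, 0], "xyz": [-0.3, 0.25, -3.2], "claw": 0.7}, {"rotation": [0, 0, 0], "xyz": [-0.3, 0.25, -3.8], "claw": 0.7}, {"rotation": [0, 0, 0], "xyz": [-0.3, 0.25, -4.4], "claw": 0.7}, {"rotation": [0, 0, 0], "xyz": [-0.3, 0.25, -5.0], "claw": 0.7}, {"rotation": [0, 0, 0], "xyz": [-0.3, 0.25, -5.0], "claw": 0.7}]}}

```text
time_s: 5.12
eef_pos: [0.575, 0.0921, 0.0151]
tcp_rot: [[-0.199, -0.0, -0.98], [0.98, -0.0, -0.199], [-0.0, -1.0, 0.0]]
wrist_force: [-6.6, 2.6, 6.6]
gripper_width: 0.7
```

```bash
python3 -c "
from h import *
move([-45,34,16]); heights('p1'); a=snap('side','p1s')['color']
cv2.imwrite('pics/c4.png',cv2.resize(a[145:225,210:350],(700,400),interpolation=cv2.INTER_CUBIC)[...,::-1])
"
```

```text
t 5.125 now port mm [-93.8  35.   15.1] F port [-5.9  3.8  6.6] w 0.7
xyz [-0.1  -0.09 -4.88] rot [-0.     0.001 -0.   ]
lid inner [ 2.8 11.  80.3 82.8]
lid mid [ 8.7 71.2 81.5 83.8]
pedal fwd [391.6 406.4 416.4 421.1]
sled x1..x99 [-6.9 -4.5] 2
```

View pics/c4.png

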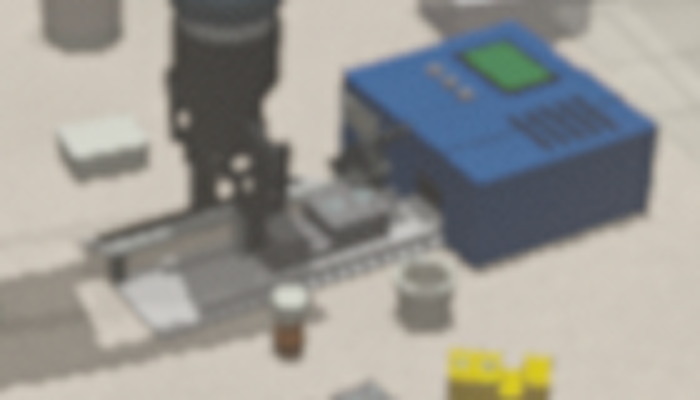

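The sled is moving ahead of the finger and its front is entering under the raised lid (top about 83 mm). I keep pushing.

>>> {"name": "step_arm", "arguments": {"plan": [{"rotation": [0, 0, 0], "xyz": [-0.1, -0.05, -0.6], "claw": 0.7}, {"rotation": [0, 0, 0], "xyz": [-0.1, -0.05, -1.2], "claw": 0.7}, {"rotation": [0, 0, 0], "xyz": [-0.1, -0.05, -1.8], "claw": 0.7}, {"rotation": [0, 0, 0], "xyz": [-0.1, -0.05, -2.4], "claw": 0.7}, {"rotation": [0, 0, 0], "xyz": [-0.1, -0.05, -3.0], "claw": 0.7}, {"rotation": [0, 0, 0], "xyz": [-0.1, -0.05, -3.6], "claw": 0.7}, {"rotation": [0, 0, 0], "xyz": [-0.1, -0.05, -4.1], "claw": 0.7}, {"rotation": [0, 0, 0], "xyz": [-0.1, -0.05, -4.4], "claw": 0.7}, {"rotation": [0, 0, 0], "xyz": [-0.1, -0.05, -4.4], "claw": 0.7}]}}

```text
time_s: 6.35
eef_pos: [0.6148, 0.1005, 0.0149]
tcp_rot: [[-0.199, -0.007, -0.98], [0.98, 0.0, -0.199], [0.002, -1.0, 0.007]]
wrist_force: [-7.8, 2.0, 8.8]
gripper_width: 0.7
```

```bash
python3 -c "
from h import *
move([-45,34,16]); heights('p2')
"
```

```text
t 6.35 now port mm [-53.1  35.4  14.9] F port [-7.3  3.5  8.8] w 0.7
xyz [-0.14 -0.11 -0.81] rot [-0.007  0.002  0.002]Traceback (most recent call last):
  File "<string>", line 3, in <module>
    move([-45,34,16]); heights('p2')
                       ~~~~~~~^^^^^^
  File "h.py", line 24, in heights
    k=(Q[...,0]>x0)&(Q[...,0]<x1)&(Q[...,1]>y0)&(Q[...,1]<y1); print(lab,np.percentile(Q[k][:,2],[10,50,90,97]).round(1))
                                                                         ~~~~~~~~~~~~~^^^^^^^^^^^^^^^^^^^^^^^^^
    return _quantile_unchecked(
        a, q, axis, out, overwrite_input, method, keepdims, weights)
    return _ureduce(a,
                    func=_quantile_ureduce_func,
    ...<5 lines>...
                    overwrite_input=overwrite_input,
                    method=method)
    r = func(a, **kwargs)
    result = _quantile(arr,
                       quantiles=q,
    ...<2 lines>...
                       out=out,
                       weights=wgt)
    slices_having_nans = np.isnan(arr[-1, ...])
                                  ~~~^^^^^^^^^
IndexError: index -1 is out of bounds for axis 0 with size 0
```

>>> {"name": "step_arm", "arguments": {"plan": [{"rotation": [0, 0, 0], "xyz": [-0.1, -0.05, -0.4], "claw": 0.7}, {"rotation": [0, 0, 0], "xyz": [-0.1, -0.05, -0.7], "claw": 0.7}, {"rotation": [0, 0, 0], "xyz": [-0.1, -0.05, -0.9], "claw": 0.7}, {"rotation": [0, 0, 0], "xyz": [-0.1, -0.05, -0.9], "claw": 0.7}]}}

```text
time_s: 6.9
eef_pos: [0.6201, 0.1019, 0.0148]
tcp_rot: [[-0.2, -0.014, -0.98], [0.98, 0.001, -0.2], [0.004, -1.0, 0.014]]
wrist_force: [-9.8, 1.2, 10.2]
gripper_width: 0.695
```

```bash
python3 -c "
from h import *
move([-45,34,16])
"
```

```text
t 6.9 now port mm [-47.6  35.7  14.8] F port [-9.3  3.1 10.2] w 0.695
xyz [-0.17 -0.12 -0.26] rot [-0.014  0.002  0.003]
```

>>> {"name": "step_arm", "arguments": {"plan": [{"rotation": [0, 0, 0], "xyz": [-0.1, -0.05, -0.5], "claw": 0.7}, {"rotation": [0, 0, 0], "xyz": [-0.1, -0.05, -0.8], "claw": 0.7}, {"rotation": [0, 0, 0], "xyz": [-0.1, -0.05, -0.8], "claw": 0.7}, {"rotation": [0, 0, 0], "xyz": [-0.1, -0.05, -0.8], "claw": 0.7}]}}

```text
time_s: 7.4
eef_pos: [0.6246, 0.103, 0.0147]
tcp_rot: [[-0.2, -0.021, -0.98], [0.98, 0.001, -0.2], [0.005, -1.0, 0.02]]
wrist_force: [-9.5, 0.4, 9.5]
gripper_width: 0.701
```

```bash
python3 -c "
from h import *
move([-45,34,16]); snap('side','p3s'); snap('top','p3t')
"
```

```text
t 7.4 now port mm [-42.9  35.9  14.7] F port [-9.2  2.3  9.5] w 0.701
xyz [-0.19 -0.13  0.21] rot [-0.02   0.003  0.005]
```

>>> {"name": "step_arm", "arguments": {"plan": [{"rotation": [-0.02, 0, 0], "xyz": [-0.1, -0.05, -0.5], "claw": 0.7}, {"rotation": [-0.02, 0, 0], "xyz": [-0.1, -0.05, -0.8], "claw": 0.7}, {"rotation": [-0.02, 0, 0], "xyz": [-0.1, -0.05, -0.8], "claw": 0.7}, {"rotation": [-0.02, 0, 0], "xyz": [-0.1, -0.05, -0.8], "claw": 0.7}]}}

```text
time_s: 8.0
eef_pos: [0.625, 0.1031, 0.0143]
tcp_rot: [[-0.2, -0.017, -0.98], [0.98, 0.004, -0.2], [0.007, -1.0, 0.016]]
wrist_force: [-20.9, -3.8, 18.4]
gripper_width: 0.698
```

```bash
python3 -c "
from h import *
move([-45,34,16]); snap('top','p4t'); a=snap('side','p4s')['color']; b=snap('wrist','p4w')['color']
cv2.imwrite('pics/c5.png',np.vstack([cv2.resize(a[145:225,210:350],(560,320),interpolation=cv2.INTER_CUBIC),cv2.resize(b[200:340,176:336],(560,280))])[...,::-1])
"
```

```text
t 8.0 now port mm [-42.5  35.9  14.3] F port [-21.3   0.5  18.4] w 0.698
xyz [-0.19 -0.17  0.25] rot [-0.016  0.003  0.007]
```

View pics/c5.png

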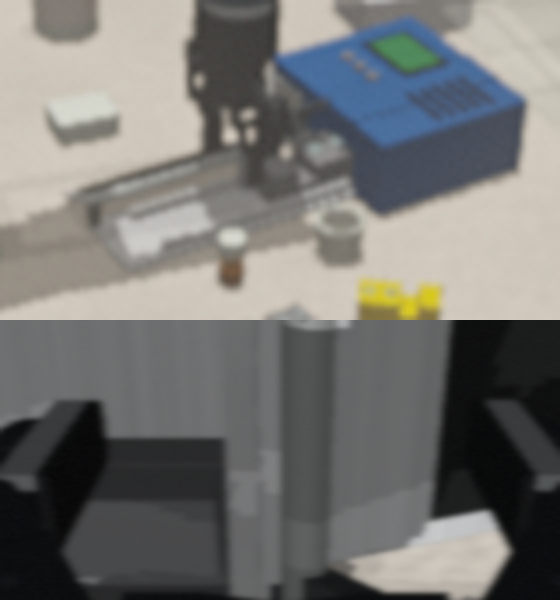

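The force jumped from -9 to -21 N over only 0.4 mm of travel, so the sled is against the stop, at the expected place. I back off first and then rise.

>>> {"name": "step_arm", "arguments": {"plan": [{"rotation": [0, 0, 0], "xyz": [0, 0, 0.5], "claw": 0.7}, {"rotation": [0, 0, 0], "xyz": [0, 0, 1.2], "claw": 0.7}, {"rotation": [0, 0, 0], "xyz": [0, 0, 1.8], "claw": 0.7}, {"rotation": [0, 0, 0], "xyz": [0, 0, 1.8], "claw": 0.7}, {"rotation": [0, 0, 0], "xyz": [0, -0.6, 1.8], "claw": 0.7}, {"rotation": [0, 0, 0], "xyz": [0, -1.2, 1.8], "claw": 0.7}, {"rotation": [0, 0, 0], "xyz": [0, -1.8, 1.8], "claw": 0.7}, {"rotation": [0, 0, 0], "xyz": [0, -2.4, 1.8], "claw": 0.7}, {"rotation": [0, 0, 0], "xyz": [0, -3.0, 1.8], "claw": 0.7}, {"rotation": [0, 0, 0], "xyz": [0, -5, 1.8], "claw": 0.7}, {"rotation": [0, 0, 0], "xyz": [0, -9, 1.8], "claw": 0.7}, {"rotation": [0, 0, 0], "xyz": [0, -13, 4], "claw": 0.7}, {"rotation": [0, 0, 0], "xyz": [0, -16, 9], "claw": 0.7}, {"rotation": [0, 0, 0], "xyz": [0, -18, 15], "claw": 0.7}, {"rotation": [0, 0, 0], "xyz": [0, -18, 20], "claw": 0.7}, {"rotation": [0, 0, 0], "xyz": [0, -18, 20], "claw": 0.7}, {"rotation": [0, 0, 0], "xyz": [0, -18, 20], "claw": 0.7}]}}

```text
time_s: 10.28
eef_pos: [0.4323, 0.0623, 0.1974]
tcp_rot: [[-0.2, -0.017, -0.98], [0.98, 0.004, -0.2], [0.007, -1.0, 0.015]]
wrist_force: [0.5, -0.8, -0.0]
gripper_width: 0.699
```

```bash
python3 -c "
from h import *
move([-45,34,16]); s=snap('top','f'); Q=toport(cloud(s))*1e3
k=(Q[...,0]>-125)&(Q[...,0]<0)&(abs(Q[...,1])<18)&(abs(Q[...,2]-38)<5)
if k.any(): q=Q[k]; print('sled block', np.percentile(q,[1,50,99],axis=0).round(1),k.sum())
k=(Q[...,0]>4)&(Q[...,0]<36)&(Q[...,1]>-16)&(Q[...,1]<34); print('lid z',np.percentile(Q[k][:,2],[3,50,97]))
k=(abs(Q[...,0]+95)<60)&(abs(Q[...,1]-68)<4); print('pedal z',np.median(Q[k][:,2]))
b=s['color'][125:220,195:320]; a=snap('side','fs')['color'][145:225,210:350]
cv2.imwrite('pics/c6.png',np.clip(1.4*np.vstack([cv2.resize(a,(480,274),interpolation=cv2.INTER_CUBIC),cv2.resize(b,(480,326),interpolation=cv2.INTER_CUBIC)]),0,255).astype(np.uint8)[...,::-1])
"
```

```text
t 10.275 now port mm [-239.5   34.   197.4] F port [ 0.3 -0.8 -0. ] w 0.699
xyz [ -0.18  17.84 -19.73] rot [-0.015  0.002  0.007]
sled block [[-33.4 -17.4  33.5]
 [-19.9   0.5  38.3]
 [ -6.8  17.7  42.8]] 100
lid z [42.655527   47.82459073 54.49314353]
pedal z 44.736672279649916
```

View pics/c6.png

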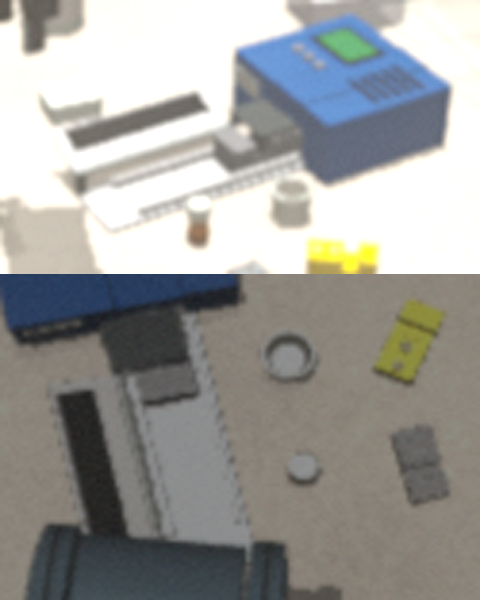

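The lid is shut: its top is at 47.8 mm and the pedal has sprung back to 44.7 mm. The sled's rear face is at x ≈ -34, which is home, and the bystanders are where they were. Handing in.

```bash
python3 -c "
from h import *
print(hand_in())"
```

```text
the job is handed in; nothing more can be done
None
```

The photometer is loaded. One fingertip held the pedal down (joint about 0.6, lid up) while the other pushed the sled about 87 mm to the stop. I then backed off and rose clear, and handed the job in at about 10.3 s.

- **Home at the stop:** at the end of the push the force rose from 9 to 21 N over 0.4 mm of travel. The sled's rear face then measured x ≈ -33.4 mm, against the expected -34.
- **Lid shut:** its top is at 47.8 mm (48 when shut), and the pedal is back at its rest height of about 45 mm.
- **Clear of everything:** the wrist force is about 0, and the nearby vial, cup and look-alikes appear unmoved in the top view.

One number differed from plan: the tool stopped about 2.5 mm further in than I predicted, because the pad's real half-width is a little smaller than the 11 mm I assumed. One mid-push height check also failed, because the gripper hid the lid from the top camera; I used the force readings and the final pictures instead.

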